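Tighten the polishing machine's lock ring with the pin spanner

TASK

Take the wide-pronged pin spanner out of its wooden rest, feel both of its prongs gently into the two holes of the lock ring on the flat polishing machine until its head lies on the ring, and with it turn the ring clockwise (seen from above) until it comes up against its stop, and no harder. Then stand the spanner back in its own rest and let go. Turn the ring with the spanner only, never lean hard on it, and leave the other things on the bench alone.

Things in the scene. Friction and masses are not known exactly. Their poses are not given: they have to be found in the camera images.
- machine: Flat polishing machine, fixed: blue housing 210 x 210 mm, 66 mm tall, carrying a 184 mm steel disc, a 164 mm grey felt lap (top at 78 mm) and the steel lock ring at its centre. Origin: centre of its underside, z up; yaw within 0.35 rad. Its spindle is locked at an angle that is not reported: anywhere within 0.45 rad either way of the machine's own axes.
- ring_face (a point): Centre of the lock ring's flat top face, 92 mm above the bench; has the machine's axes and does not turn with the ring. Ring: 76 mm across, 14 mm above the felt. Two round blind holes in its face, 10 mm wide, 12 mm deep, chamfered 1 mm, lie 22 mm from the centre, 180 degrees apart.
- lock_ring (a joint): Angle (rad) the ring is screwed relative to the spindle; grows clockwise seen from above. Starts at 0 to 0.2; hard stop (tight) at 0.75; stays where left; drag 0.25 N m. The line of the two holes is the machine's y axis turned about z up by (spindle angle - this value); spindle angle unknown within 0.45 rad, so see or feel for the holes. A few newtons on the face do not turn the ring.
- spanner: Loose steel pin spanner to use, about 280 g, the one with its prongs farther apart. Two round prongs 8 mm thick, chamfered tips, 44 mm apart along its y axis, stick out 10 mm under a head 64 (y) x 20 (x) x 12 mm; a 12 mm stem carries a cross handle. Same after a half turn about z. Origin: midway between the prong tips; z up the stem. Starts upright in its rest, head on the rest's top.
- spanner_grip (a point): Centre of the spanner's cross handle, 71 mm above the prong tips: a dark steel bar 84 mm long (along the spanner's y, the same direction as the prongs), 14 mm wide (x) and 22 mm tall, free on both sides, to be gripped across its width from above.
- spanner_prong_a (a point): Tip centre of the prong on the spanner's +y side, 22 mm from its axis.
- spanner_prong_b (a point): Tip centre of the prong on the spanner's -y side, 22 mm from its axis.
- rest: The spanner's wooden rest, fixed: a block 50 x 100 x 30 mm (x, y, z), origin at the centre of its underside, with one slot in its top, 14 mm wide (x), 58 mm long (y) and 16 mm deep. It stands left or right of the machine; the spare spanner's rest is on the other side.
- rest_slot (a point): Centre of the slot's mouth, on the top of the rest, 30 mm above the bench, with the rest's axes.
- spare_spanner: Bystander among the tools: a like spanner with a narrower head (48 mm long) and prongs 28 mm apart, which do not fit the ring, in a like rest with a shorter slot on the other side. Leave it there. Origin midway between its prong tips.
- compound_bar: Bystander: brown-red bar of polishing compound, 110 x 45 x 35 mm, lying on the bench. Origin: centre of its underside.
- buff: Bystander: grey cloth buffing wheel, 90 mm across and 22 mm thick, lying flat. Origin: centre of its underside.
- brush: Bystander: a hand brush lying on the bench.
- bangle: Bystander: steel bangle, 68 mm across and 8 mm high, lying flat on the bench.
- bowl: Bystander: steel bowl, 110 mm across and 40 mm high.
- jar: Bystander: green glass jar, 70 mm across and 90 mm high.
Mind the look-alikes: they are no part of the job. Leave any purple or white look-alike of the rest alone.

How it is judged (in metres and radians):
On the way, in this order (a step that is already met when the one before it is completed fails the run):
1. both prongs of the spanner are at least 6 mm down in the ring's holes (z of spanner_prong_a in the frame of ring_face between -0.02 and -0.006 m and horizontal distance between spanner_prong_a and ring_face between 0.018 and 0.026 m and z of spanner_prong_b in the frame of ring_face between -0.02 and -0.006 m and horizontal distance between spanner_prong_b and ring_face between 0.018 and 0.026 m), for 0.2 s.
2. the ring is turned to its stop (joint above 0.72) with both prongs still in its holes (all of step 1 and value of joint lock_ring above 0.72 rad), for 0.2 s.
At the end, for the whole second after the job is handed in: The lock ring is tight (joint above 0.71, stop at 0.75), and the spanner stands upright (within 0.12 rad) and at rest in its own rest, both prong tips at least 6 mm below the rest's top in the slot, released (value of joint lock_ring above 0.71 rad and z of each of spanner_prong_a, spanner_prong_b in the frame of rest_slot below -0.006 m and horizontal distance between each of spanner_prong_a, spanner_prong_b and rest_slot below 0.032 m and angle between spanner's own z axis and vertical below 0.12 rad and linear speed of spanner below 0.02 m/s); the robot touches nothing.
It fails at once if the spanner bears on the machine or its lock ring with more than 80 N (contact force between spanner and machine above 80 N).
It fails at once if the fingers push on the machine or its lock ring themselves (over 3 N) (contact force between the fingers and machine above 3 N).
It fails at once if the rest of the arm pushes on the machine (over 3 N) (contact force between the arm and machine above 3 N).
It fails at once if a bystander is moved by more than 25 mm (distance of any of spare_spanner, compound_bar, buff, brush, bangle, bowl, jar from where it was at the start of the episode above 0.025 m).
It also fails if it takes over 72 s, if anything falls off the work surface, if the arm or the gripper's body presses on something with over 40 N, if the wrist force passes 120 N, or if a joint passes its speed limit or range.

ROBOT

A 6-joint arm with a two-finger parallel gripper is mounted at the origin on the work surface. World frame = base frame: x ahead of the robot, y to its left, z up, the work surface at z = 0. Lengths are in mm, angles in rad, forces in N, time in s.
With the tool pointing down it reaches from about 300 to 825 mm from the base axis. Payload 5.4 kg.
Tool frame: the origin (TCP) lies at the very end of the fingers, on their centre line; the grasp point (between the pads) lies 19 mm behind it; z points along the fingers, y is the line along which they close (so a half turn about z gives the same grasp; the last joint's range is limited). The gripper opens to 92 mm and grips with 3 to 60 N. Pads are 20 mm wide; open, the fingers measure 128 mm over their backs; the gripper's body (75 mm by 189 mm) begins 69 mm behind the grasp point.
Start: joints at [-1.415, 0.158, 1.597, -0, 1.386, -0.21], TCP at [205.651, -536.948, 214.601] pointing down, gripper open.
Joint ranges: [-2.91, 2.91], [-0.94, 2.29], [0.18, 2.7], [-1.29, 4.43], [0.17, 2.64], [-3, 3]. Speed limits (rad/s): [2.57, 2.57, 3.14, 3.14, 3.14, 3.14].

INTERFACE

Orientations are given as a unit quaternion [w, x, y, z].
In Python, from workcell import sense, capture, camera_params, job_done, outline_of, place_of gives the robot as it stands.
- The arm moves only by the tool jog_arm, never from a script. Its argument "increments" is one flat list of numbers, 5 for each row, row after row: the shift along the tool's x, y, z in cm, then the turn about the tool's z in rad, then the closure, from -1 (fully open) to 1 (shut). In form: [tx, ty, tz, spin, grip, tx, ty, tz, spin, grip, ...]. A call has 1 to 10 rows; each row shifts and turns the commanded pose from where the row before left it, along the tool's axes as they then stand; what a row does not reach is not made up. A row lasts 1/12 s, in which the tool goes at most 41.7 mm and 7.16 degrees, less where a joint would pass 70% of its speed; a pose out of reach is approached as far as the arm can. A call is refused whole if a number of a shift passes 4.17 or a number of a turn 0.125, either way. A call with a gripper value outside its range is refused whole. The fingers move at their own pace and stop on an object; "squeeze" is the grip in N (left out, the last holds). Time passes only in rows, so rows that do not move let the fingers close. It gives the time, the measured TCP pose, the force, the opening and the grip force at its end, in the units of the state.
- sense(): the state, without advancing time (a new reading comes with each control period).
- capture(name): name is "side" or "top"; returns (picture, depth): 480x640x3 uint8, blue, green, red; 480x640 float32, mm along the optical axis (not along the pixel's ray), 0 where there is no reading.
- camera_params(name): a dict with "vfov" (degrees; the focal length in pixels is half the picture's height over the tangent of half this angle, whatever the lens; pixels are square), "cx", "cy" (the principal point, pixels), "k1" (the pictures are not rectified: a ray, as slopes to the right and down, at radius r is drawn at 1 + k1 r^2 times it, then the intrinsics apply), "R" (3x3) and "t" (3): a world point X has camera coordinates R X + t. Camera axes: x right, y down, z forward; pixel columns grow to the right and rows downward; lengths in mm; the calibration is good to about 2 mm. A picture is of the moment at which its call begins. camera_params takes no time and is no camera call.
- job_done(): hands the job in; it is judged then, once.
Trained networks look in the newest picture that a camera, given by its name, has taken for a name from the list of things; names that differ only in an ending like _2 or _b are one class to them, and where a whole thing is asked for, a point or a joint stands for the part that bears it (a point fixed in the world has none). Each returns a list of dicts, best first, with "confidence" (0 to 1); they miss things now and then, are a little off and sometimes report something else, mostly with a low value. They report only what shows in the picture. A call takes as long as a camera call. They do not tell look-alikes from the thing itself.
- outline_of(camera, target): "pixels" (480x640 bool, what is visible of it) and "at" ([column, row] in pixels, amid what is visible of it).
- place_of(camera, target): "at" ([column, row] in pixels: a listed point, or the origin of a listed thing).
The state is a dict: "time": time; "q": joint angles; "dq": joint speeds; "joint_efforts": joint torques, N m; "position": TCP position; "orientation": TCP orientation; "contact_force": force on the tool from outside, world axes, zero at the start; "ft_torque": the same for the moment, N m; "grip_width": finger opening in mm; "grip_force": force on a finger pad.
Only numpy, scipy, OpenCV 4.12 (cv2) and the standard library are available. Lean on these libraries where they do the work, as an engineer would, in place of code of your own. Each camera call takes 0.05 s, during which the arm holds its last target. There are 200 camera calls.

## Working session

There is one attempt and no reset: what is moved stays moved. The work goes in short steps, Python scripts to look and compute and a tool call to move; the robot and the scene stay as the last step left them, time stands still between calls to the robot, and variables do not carry over. Pictures are saved under pics/ and viewed, at most 10 in all, crops included, and the job is handed in when it is done.

Besides the shell and the picture viewer there is one more tool, called by a JSON object that holds its "api" and its "payload", one argument or row to a line. jog_arm: Moves the arm, as the interface text tells. Its arguments: {"type":"object","properties":{"increments":{"type":"array","items":{"type":"number"}},"squeeze":{"type":"number"}},"required":["increments"]}

```bash
mkdir -p pics; ls
cat > h.py <<'E'
import numpy as np, cv2
from workcell import *
def ray(cam,uv):
    p=camera_params(cam); f=240/np.tan(np.radians(p['vfov'])/2)
    d=np.array([(uv[0]-p['cx'])/f,(uv[1]-p['cy'])/f]); s=d.copy()
    for _ in range(30): s=d/(1+p['k1']*(s@s))
    R=np.array(p['R']);t=np.array(p['t'])
    return -R.T@t, R.T@np.array([s[0],s[1],1]), s
def atz(cam,uv,z):
    o,d,_=ray(cam,uv); return o+d*(z-o[2])/d[2]
def tri(uv1,uv2,c1='top',c2='side'):
    o1,d1,_=ray(c1,uv1);o2,d2,_=ray(c2,uv2)
    d1=d1/np.linalg.norm(d1);d2=d2/np.linalg.norm(d2)
    s=np.linalg.lstsq(np.c_[d1,-d2],o2-o1,rcond=None)[0]
    a=o1+d1*s[0];b=o2+d2*s[1]; return (a+b)/2,np.linalg.norm(a-b)
def dep(cam,uv,D):
    o,d,_=ray(cam,uv); z=D[int(round(uv[1])),int(round(uv[0]))]; return o+d*z
def proj(cam,X):
    p=camera_params(cam); f=240/np.tan(np.radians(p['vfov'])/2)
    c=np.array(p['R'])@X+np.array(p['t']); s=c[:2]/c[2]; s=s*(1+p['k1']*(s@s)); return s*f+[p['cx'],p['cy']]
E
python3 - <<'E'
from h import *
np.set_printoptions(precision=3,suppress=True)
print(sense())
for c in('top','side'):
    im,D=capture(c); cv2.imwrite(f'pics/{c}0.png',im); np.save(f'{c}0.npy',D); p=camera_params(c); print(c,p)
    for n in ('spanner','spanner_grip','rest','rest_slot','ring_face','spare_spanner','machine','lock_ring'):
        print(n,[(np.round(r['at'],1).tolist(),round(r['confidence'],2),np.round(dep(c,r['at'],D)).tolist()) for r in place_of(c,n)] if n!='lock_ring' else '')
E
```

```text
pics
{'time': 0.0, 'q': array([-1.415,  0.159,  1.598, -0.   ,  1.386, -0.21 ]), 'dq': array([-0.001,  0.   , -0.001,  0.001, -0.   ,  0.001]), 'joint_efforts': array([ -0.001, -38.557, -32.211,   0.07 ,   0.038,  -0.   ]), 'position': array([ 205.583, -536.334,  213.631]), 'orientation': array([-0.001,  0.983,  0.182,  0.   ]), 'contact_force': array([ 0.272, -0.392,  0.947]), 'ft_torque': array([-0.05 , -0.021,  0.   ]), 'grip_force': 0.0, 'grip_width': 91.88055748388959}
top {'vfov': 46.17508072303135, 'cx': 318.50139970783874, 'cy': 234.75310428764243, 'k1': 0.005737626074216478, 'R': array([[ 0.029, -1.   ,  0.013],
       [-0.996, -0.03 , -0.088],
       [ 0.088, -0.01 , -0.996]]), 't': array([ -45.24 ,  497.042, 1322.326])}
spanner [([181.7, 220.5], 0.7, [516.0, 282.0, 84.0])]
spanner_grip [([176.6, 214.2], 0.81, [528.0, 291.0, 99.0]), ([415.3, 253.7], 0.18, [459.0, -260.0, 38.0])]
rest [([168.4, 352.7], 0.85, [210.0, 315.0, 10.0]), ([185.8, 288.3], 0.7, [362.0, 280.0, 17.0]), ([131.9, 258.6], 0.69, [429.0, 412.0, 12.0]), ([181.4, 222.1], 0.67, [517.0, 294.0, 37.0])]
rest_slot
[... 843 characters left out ...]
[([289.0, 139.8], 0.86, [437.0, 368.0, 31.0]), ([323.9, 161.3], 0.76, [528.0, 258.0, 43.0]), ([266.7, 170.5], 0.72, [376.0, 240.0, 33.0]), ([211.2, 159.4], 0.72, [291.0, -1.0, 281.0]), ([323.5, 159.8], 0.53, [528.0, 264.0, 43.0])]
rest_slot [([323.6, 154.8], 0.9, [529.0, 281.0, 46.0]), ([262.6, 161.6], 0.82, [363.0, 296.0, 17.0]), ([286.6, 129.6], 0.58, [430.0, 437.0, 15.0]), ([210.7, 152.5], 0.47, [293.0, -2.0, 298.0])]
ring_face [([322.1, 212.6], 0.95, [509.0, 25.0, 91.0])]
spare_spanner [([306.6, 344.0], 0.75, [461.0, -276.0, 39.0]), ([320.6, 165.5], 0.73, [519.0, 252.0, 34.0]), ([322.1, 138.2], 0.66, [524.0, 280.0, 103.0])]
machine [([320.5, 241.4], 0.98, [502.0, -47.0, 76.0])]
lock_ring
```

View pics/top0.png

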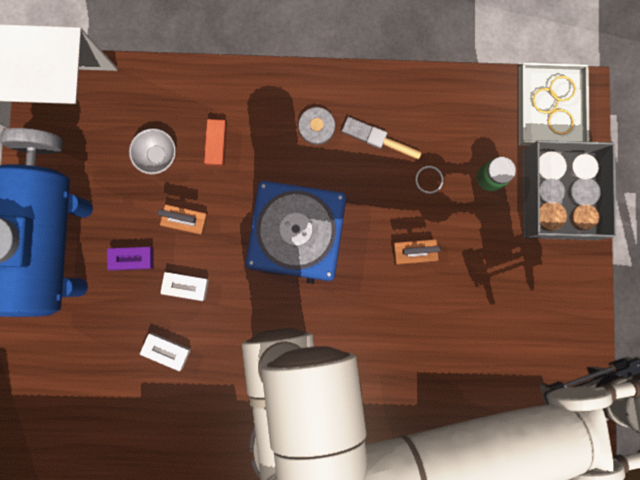

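View pics/side0.png

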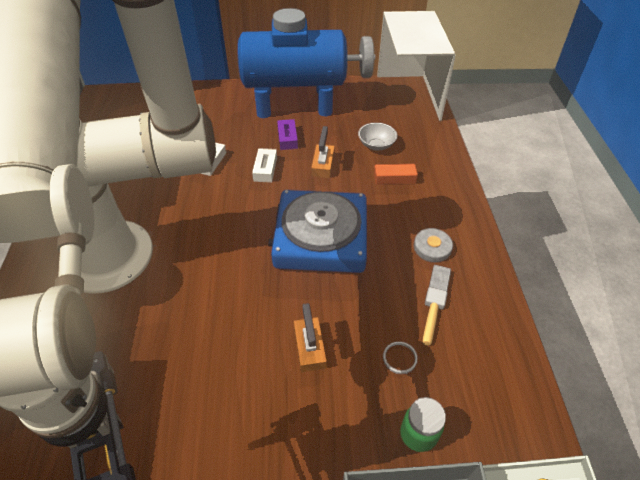

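Run:
```python
import cv2,numpy as np
t=cv2.imread('pics/top0.png');s=cv2.imread('pics/side0.png')
R=lambda i,x,y,w,h:cv2.resize(i[y:y+h,x:x+w],(400,300),interpolation=cv2.INTER_CUBIC)
cv2.imwrite('pics/crop0.png',np.vstack([np.hstack([R(t,142,190,80,60),R(t,375,223,80,60)]),np.hstack([R(s,280,120,80,60),R(t,256,200,80,60)])]))
```

```text
(no output)
```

View pics/crop0.png

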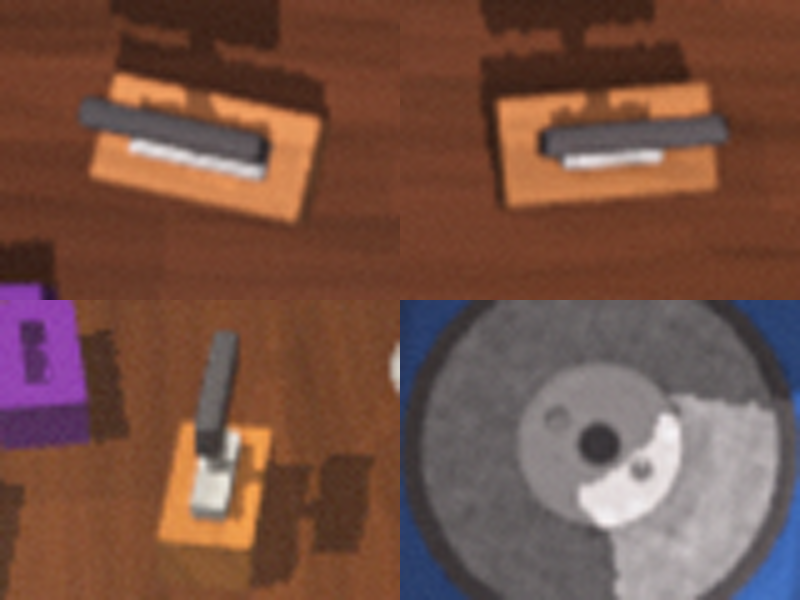

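The left spanner (top 177,214; side 320,140) has a white head about 28 px long. The right one (top 415,253) is about 20 px. The left one is therefore the wide-pronged spanner, and it stands in a wooden orange rest. The purple and white blocks are decoys. The ring holes are at about (287.4,223.6) and (304.4,233.6) in the top view.

```bash
cat >> h.py <<'E'
def cloud(cam,D):
    v,u=np.mgrid[0:480,0:640]
    p=camera_params(cam); f=240/np.tan(np.radians(p['vfov'])/2)
    d=np.stack([(u-p['cx'])/f,(v-p['cy'])/f],-1); s=d.copy()
    for _ in range(10): s=d/(1+p['k1']*(s**2).sum(-1,keepdims=True))
    c=np.concatenate([s,np.ones(s.shape[:2]+(1,))],-1)*D[...,None]
    return (c-np.array(p['t']))@np.array(p['R'])
def fit(P):
    (c,wh,a)=cv2.minAreaRect(P[:,:2].astype(np.float32)); m=P.mean(0)
    w,V=np.linalg.eigh(np.cov(P[:,:2].T)); v=V[:,1]*np.sign(V[1,1])
    return np.round(c,1),np.round(wh,1),'mean',np.round(m,1),'long-axis angle',round(np.arctan2(v[1],v[0]),3),len(P)
E
python3 - <<'E'
from h import *
for c in('top','side'):
    D=np.load(f'{c}0.npy');P=cloud(c,D);im=cv2.imread(f'pics/{c}0.png').astype(int)
    near=(abs(P[...,0]-515)<75)&(abs(P[...,1]-283)<75)
    hsv=cv2.cvtColor(im.astype(np.uint8),cv2.COLOR_BGR2HSV)
    print(c,'bar',fit(P[near&(P[...,2]>82)&(P[...,2]<125)]))
    z=P[near&(P[...,2]>90)&(P[...,2]<125)][:,2];print(np.percentile(z,[10,50,90]))
    m=near&(hsv[...,0]<20)&(hsv[...,1]>140)&(hsv[...,2]>150)
    print('rest',fit(P[m&(P[...,2]>22)&(P[...,2]<38)]))
    n2=(abs(P[...,0]-505)<60)&(abs(P[...,1]-25)<60)&(P[...,2]>86)&(P[...,2]<99)
    print('ring',fit(P[n2]),P[n2][:,2].std())
for u in [(287.4,223.6),(304.4,233.6),(296,228.6)]: print(atz('top',u,92))
E
```

```text
top bar (array([525.9, 292.1]), array([84.9, 14.3]), 'mean', array([525.2, 290.7,  99.4]), 'long-axis angle', np.float64(1.379), 247)
[ 96.07533355 100.12267798 103.47596985]
rest (array([526. , 293.3]), array([100.9,  50.2]), 'mean', array([523. , 287.5,  29.1]), 'long-axis angle', np.float64(1.429), 506)
ring (array([503.9,  22.7]), array([75.6, 75.7]), 'mean', array([505. ,  22.7,  91.1]), 'long-axis angle', np.float64(2.526), 814) 2.4049992728112026
side bar (array([527.5, 290.7]), array([89.5, 14.3]), 'mean', array([526.9, 282.8,  99.4]), 'long-axis angle', np.float64(1.374), 155)
[ 93.62730805 102.08081778 104.15016839]
rest (array([527.5, 291.5]), array([104.7,  50.3]), 'mean', array([526.2, 281.6,  30.6]), 'long-axis angle', np.float64(1.316), 257)
ring (array([506.6,  21.3]), array([78.9, 72.6]), 'mean', array([506.6,  17.7,  92. ]), 'long-axis angle', np.float64(1.649), 689) 1.9544868274382035
[515.21549599  41.21368069  92.        ]
[493.62170067   2.01456756  92.        ]
[504.4191117   21.37652403  92.        ]
```

Run:
```python
import cv2,numpy as np
s=cv2.imread('pics/side0.png');t=cv2.imread('pics/top0.png')
R=lambda i,x,y,w,h:cv2.resize(i[y:y+h,x:x+w],(400,600),interpolation=cv2.INTER_CUBIC)
cv2.imwrite('pics/crop1.png',np.hstack([R(s,302,187,40,60),R(t,276,199,40,60)]))
```

```text
(no output)
```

View pics/crop1.png

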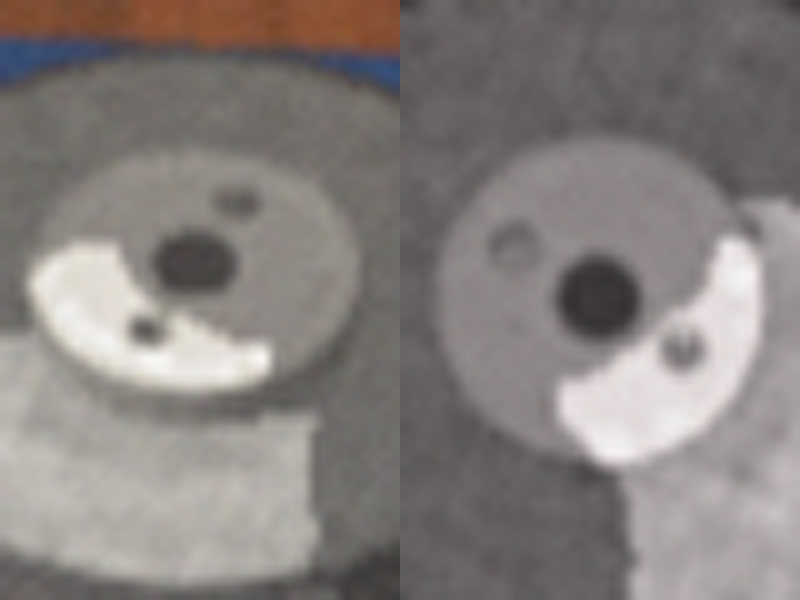

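In the side crop the holes are at about (325.7,207.0) and (316.8,220.0). In the top crop they are at about (287.5,223.0) and (304.2,233.8). The hole line lies at a yaw of about 1.07 and the spanner at about 1.38.

```bash
cat >> h.py <<'E'
def yaw():
    w,x,y,z=sense()['orientation']; return np.arctan2(2*(x*y+w*z),1-2*(y*y+z*z))
def togo(x,y,z,yw):
    s=sense(); d=np.array([x,y,z])-s['position']; a=yaw()
    print('pos',np.round(s['position'],1),'yaw',round(a,4),'-> tx,ty,tz cm',np.round([(d[0]*np.cos(a)+d[1]*np.sin(a))/10,(d[0]*np.sin(a)-d[1]*np.cos(a))/10,-d[2]/10],3),'spin',round((a-yw+np.pi)%(2*np.pi)-np.pi,4),'t',s['time'])
E
python3 - <<'E'
from h import *
a=tri((287.4,223.0),(325.6,206.9)); b=tri((304.1,233.7),(316.7,219.9)); print(a,b,(a[0]+b[0])/2)
d=(a[0]-b[0]); print(np.hypot(*d[:2]),np.arctan2(d[1],d[0]))
for n,t,s in (('grip',(176.6,214.2),(319.5,140.4)),('slot',(182.1,218.3),(323.6,154.8)),('ring',(295.7,230.5),(322.1,212.6))): print(n,tri(t,s))
for c,hs in (('side',[(325.6,206.9),(316.7,219.9)]),): 
  p,q=[atz(c,u,92) for u in hs]; print(c,p,q,(p+q)/2,np.arctan2(*(p-q)[1::-1]))
togo(526.5,291.5,200,1.377)
E
```

```text
(array([517.39427203,  41.27413542,  92.4404804 ]), np.float64(1.7105593521697255)) (array([494.62547318,   2.75105388,  91.52828025]), np.float64(2.410365964871242)) [506.0098726   22.01259465  91.98438033]
44.748698447237594 1.0369888657717337
grip (array([524.02243511, 293.42368874,  85.91226619]), np.float64(11.43184134074981))
slot (array([528.03849679, 292.75829785,  35.59740177]), np.float64(3.331945182247988))
ring (array([504.5066802 ,  22.0300411 ,  93.78596252]), np.float64(9.160940104536321))
side [518.28405236  41.82025013  92.        ] [495.80708518   2.47393831  92.        ] [507.04556877  22.14709422  92.        ] 1.0517774312038102
pos [ 205.7 -537.   214.6] yaw 0.3658 -> tx,ty,tz cm [ 59.595 -65.888   1.461] spin -1.0112 t 0.8
```

{"api": "jog_arm", "payload": {
  "increments": [2.7, -3.0, 0, 0, -1, 2.7, -3.0, 0, 0, -1, 2.7, -3.0, 0, 0, -1, 2.7, -3.0, 0, 0, -1, 2.7, -3.0, 0, 0, -1, 2.7, -3.0, 0, 0, -1, 2.7, -3.0, 0, 0, -1, 2.7, -3.0, 0, 0, -1, 2.7, -3.0, 0, 0, -1, 2.7, -3.0, 0, 0, -1]
}}

```text
time: 1.63
position: [350.8, -158.5, 214.9]
orientation: [0.0, 0.983, 0.182, 0.0]
contact_force: [0.8, 0.2, -0.1]
grip_width: 91.9
grip_force: 0.0
```

{"api": "jog_arm", "payload": {
  "increments": [2.7, -3.0, 0, 0, -1, 2.7, -3.0, 0, 0, -1, 2.7, -3.0, 0, 0, -1, 2.7, -3.0, 0, 0, -1, 2.7, -3.0, 0, 0, -1, 2.7, -3.0, 0, 0, -1, 2.7, -3.0, 0, 0, -1, 2.7, -3.0, 0, 0, -1, 2.7, -3.0, 0, 0, -1, 2.7, -3.0, 0, 0, -1]
}}

```text
time: 2.47
position: [495.6, 218.8, 214.7]
orientation: [0.0, 0.983, 0.182, 0.0]
contact_force: [-0.4, -0.7, 0.8]
grip_width: 92.1
grip_force: 0.0
```

{"api": "jog_arm", "payload": {
  "increments": [0, 0, 0, -0.12, -1, 0, 0, 0, -0.12, -1, 0, 0, 0, -0.12, -1, 0, 0, 0, -0.12, -1, 0, 0, 0, -0.12, -1, 0, 0, 0, -0.12, -1, 0, 0, 0, -0.12, -1, 0, 0, 0, -0.12, -1, 0, 0, 0, -0.05, -1, 0, 0, 0, 0, -1]
}}

```text
time: 3.3
position: [495.3, 216.5, 214.6]
orientation: [0.0, 0.772, 0.635, 0.0]
contact_force: [-0.7, -0.4, -0.2]
grip_width: 91.9
grip_force: 0.0
```

Run:
```python
from h import *
togo(526.5,291.5,130,1.377)
```

```text
pos [495.3 216.5 214.6] yaw 1.377 -> tx,ty,tz cm [7.96  1.616 8.465] spin -0.0 t 3.3
```

{"api": "jog_arm", "payload": {
  "increments": [2.66, 0.54, 2.0, 0, -1, 2.65, 0.54, 2.0, 0, -1, 2.65, 0.54, 2.0, 0, -1, 0, 0, 2.5, 0, -1, 0, 0, 2.5, 0, -1, 0, 0, 2.5, 0, -1, 0, 0, 0.8, 0, -1, 0, 0, 0, 0, -1, 0, 0, 0, 0, -1]
}}

```text
time: 4.05
position: [527.0, 291.5, 72.3]
orientation: [0.0, 0.773, 0.635, 0.0]
contact_force: [0.3, 0.5, 0.1]
grip_width: 91.6
grip_force: 0.0
```

Run:
```python
from h import *
togo(526.5,291.5,72,1.377); print(sense()['contact_force'])
c,_=capture('side'); d,_=capture('top')
R=lambda i,x,y,w,h:cv2.resize(i[y:y+h,x:x+w],(400,400),interpolation=cv2.INTER_CUBIC)
cv2.imwrite('pics/g.png',np.hstack([R(c,270,90,100,100),R(d,130,170,100,100)]))
```

```text
pos [527.  291.5  72.3] yaw 1.375 -> tx,ty,tz cm [-0.012 -0.046  0.029] spin -0.002 t 4.05
[0.26363423 0.48886974 0.11464111]
```

View pics/g.png

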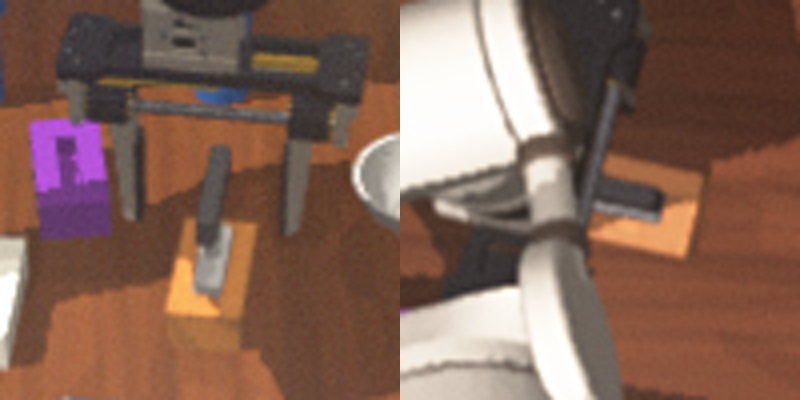

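The side crop shows the open fingers straddling the dark bar evenly, with the purple block and the bowl clear. I'll close now.

{"api": "jog_arm", "payload": {
  "increments": [0, 0, 0, 0, 0, 0, 0, 0, 0, 0.5, 0, 0, 0, 0, 1, 0, 0, 0, 0, 1, 0, 0, 0, 0, 1, 0, 0, 0, 0, 1, 0, 0, 0, 0, 1, 0, 0, 0, 0, 1],
  "squeeze": 45
}}

```text
time: 4.82
position: [526.6, 291.4, 71.6]
orientation: [-0.0, 0.773, 0.635, -0.0]
contact_force: [0.8, -0.0, -0.4]
grip_width: 40.6
grip_force: 0.0
```

{"api": "jog_arm", "payload": {
  "increments": [0, 0, 0, 0, 1, 0, 0, 0, 0, 1, 0, 0, 0, 0, 1, 0, 0, 0, 0, 1]
}}

```text
time: 5.15
position: [526.7, 291.4, 71.6]
orientation: [0.0, 0.773, 0.635, 0.0]
contact_force: [0.0, -0.7, -0.1]
grip_width: 14.1
grip_force: 5.9
```

{"api": "jog_arm", "payload": {
  "increments": [0, 0, 0, 0, 1, 0, 0, 0, 0, 1, 0, 0, 0, 0, 1, 0, 0, -1, 0, 1, 0, 0, -2, 0, 1, 0, 0, -3, 0, 1, 0, 0, -3, 0, 1, 0, 0, -3, 0, 1, 0, 0, 0, 0, 1, 0, 0, 0, 0, 1]
}}

```text
time: 5.98
position: [527.7, 291.9, 193.8]
orientation: [0.001, 0.773, 0.635, 0.002]
contact_force: [0.3, -0.2, -3.1]
grip_width: 13.6
grip_force: 45.0
```

Run:
```python
from h import *
print(sense()['contact_force'])
togo(506.2,22,165,1.05)
```

```text
[ 0.26757448 -0.19320865 -3.06888809]
pos [527.7 291.9 193.8] yaw 1.3759 -> tx,ty,tz cm [-26.892   3.115   2.878] spin 0.3259 t 5.9833
```

{"api": "jog_arm", "payload": {
  "increments": [-3.36, 0.39, 0, 0, 1, -3.36, 0.39, 0, 0, 1, -3.36, 0.39, 0, 0, 1, -3.36, 0.39, 0, 0, 1, -3.36, 0.39, 0, 0, 1, -3.36, 0.39, 0, 0, 1, -3.36, 0.39, 0, 0, 1, -3.36, 0.39, 0, 0, 1, 0, 0, 0, 0.11, 1, 0, 0, 0, 0.11, 1]
}}

```text
time: 6.82
position: [503.3, 20.1, 188.9]
orientation: [-0.002, 0.84, 0.543, -0.002]
contact_force: [-0.1, 0.6, -2.1]
grip_width: 13.7
grip_force: 45.0
```

{"api": "jog_arm", "payload": {
  "increments": [0, 0, 1.4, 0.105, 1, 0, 0, 1.4, 0, 1, 0, 0, 0, 0, 1, 0, 0, 0, 0, 1, 0, 0, 0, 0, 1]
}}

```text
time: 7.23
position: [504.6, 21.9, 163.0]
orientation: [-0.001, 0.865, 0.502, -0.001]
contact_force: [0.8, 0.4, -2.1]
grip_width: 13.2
grip_force: 45.0
```

Run:
```python
from h import *
print(sense()['contact_force'])
togo(506.2,22,165,1.05)
for c in('side','top'):
    im,D=capture(c); cv2.imwrite(f'pics/{c}1.png',im); np.save(f'{c}1.npy',D)
    for n in ('spanner_prong_a','spanner_grip','spanner'): print(c,n,[(np.round(r['at'],1).tolist(),round(r['confidence'],2)) for r in place_of(c,n)])
s=cv2.imread('pics/side1.png');t=cv2.imread('pics/top1.png')
R=lambda i,x,y,w,h:cv2.resize(i[y:y+h,x:x+w],(400,600),interpolation=cv2.INTER_CUBIC)
cv2.imwrite('pics/h1.png',np.hstack([R(s,290,170,60,90),R(t,256,169,80,120)]))
```

```text
[ 0.84600917  0.42465868 -2.06382708]
pos [504.6  21.9 163. ] yaw 1.0513 -> tx,ty,tz cm [ 0.089  0.129 -0.197] spin 0.0013 t 7.2333
side spanner_prong_a [([324.8, 201.8], 0.77), ([315.5, 214.0], 0.59), ([434.5, 250.3], 0.54)]
side spanner_grip [([320.3, 182.8], 0.55), ([394.9, 181.2], 0.44)]
side spanner [([320.1, 206.3], 0.74)]
top spanner_prong_a [([182.5, 220.8], 0.16)]
top spanner_grip [([490.7, 179.0], 0.2)]
top spanner []
```

View pics/h1.png

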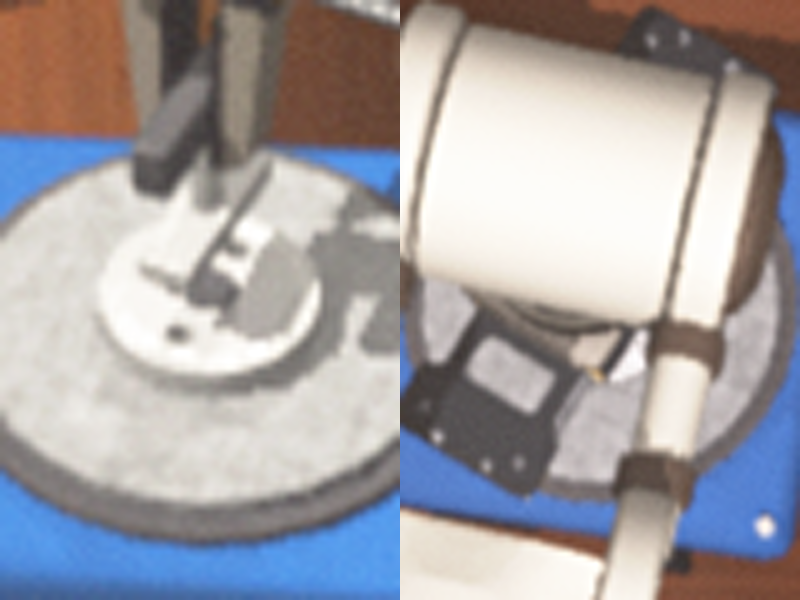

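The side view shows the spanner held level above the ring, with holes at about (325.7,206.5) and (316.7,219.9). The top view is blocked by the arm. I'll compare the prongs with the holes in the side camera.

Run:
```python
from h import *
P=[atz('side',u,111) for u in [(324.8,201.8),(315.5,214.0)]]; print(P,(P[0]+P[1])/2)
# bar & head clouds
D=np.load('side1.npy');Q=cloud('side',D)
n=(abs(Q[...,0]-505)<45)&(abs(Q[...,1]-22)<50)
print('head top?',[ (z,int((n&(abs(Q[...,2]-z)<2)).sum())) for z in range(100,200,4)])
print(fit(Q[n&(abs(Q[...,2]-133)<4)]))
for X in ([504.6,21.9,111],): print(proj('side',np.array(X)))
```

```text
[array([516.07518774,  39.56448592, 111.        ]), array([493.17475949,   2.84736221, 111.        ])] [504.62497361  21.20592406 111.        ]
head top? [(100, 0), (104, 0), (108, 0), (112, 1), (116, 1), (120, 1), (124, 16), (128, 21), (132, 81), (136, 63), (140, 6), (144, 9), (148, 7), (152, 5), (156, 4), (160, 2), (164, 6), (168, 10), (172, 10), (176, 31), (180, 32), (184, 37), (188, 29), (192, 87), (196, 73)]
(array([505.8,  21. ]), array([66.3, 20.6]), 'mean', array([502.8,  11.8, 133.4]), 'long-axis angle', np.float64(0.903), 148)
[320.174467   207.60681191]
```

{"api": "jog_arm", "payload": {
  "increments": [0.12, 0.14, 0.6, 0, 1, 0, 0, 0.6, 0, 1, 0, 0, 0.3, 0, 1, 0, 0, 0, 0, 1, 0, 0, 0, 0, 1]
}}

```text
time: 8.05
position: [506.6, 22.1, 148.0]
orientation: [-0.0, 0.865, 0.502, -0.0]
contact_force: [0.1, -0.5, -2.4]
grip_width: 13.5
grip_force: 45.0
```

Run:
```python
from h import *
print(sense()['contact_force'])
togo(506.4,22.3,147,1.05)
c,_=capture('side'); togo(506.4,22.3,147,1.05); print(sense()['contact_force'],sense()['ft_torque'])
```

```text
[ 0.09940842 -0.51396167 -2.44880789]
pos [506.6  22.1 148. ] yaw 1.0508 -> tx,ty,tz cm [ 0.006 -0.024  0.102] spin 0.0008 t 8.05
pos [506.8  22.1 148.4] yaw 1.0508 -> tx,ty,tz cm [-0.002 -0.051  0.141] spin 0.0008 t 8.1
[-0.11363052 -0.37139609 -2.44052999] [-0.00033859 -0.0476972   0.00648651]
```

Next I descend in small steps and watch the force.

{"api": "jog_arm", "payload": {
  "increments": [0, 0, 0.1, 0, 1, 0, 0, 0.1, 0, 1, 0, 0, 0.1, 0, 1, 0, 0, 0.1, 0, 1, 0, 0, 0, 0, 1, 0, 0, 0, 0, 1]
}}

```text
time: 8.6
position: [506.9, 22.1, 144.5]
orientation: [-0.0, 0.865, 0.502, -0.0]
contact_force: [0.3, -0.6, -2.0]
grip_width: 13.4
grip_force: 45.0
```

{"api": "jog_arm", "payload": {
  "increments": [0, 0, 0.1, 0, 1, 0, 0, 0, 0, 1, 0, 0, 0, 0, 1]
}}

```text
time: 8.85
position: [506.9, 22.1, 143.5]
orientation: [-0.0, 0.865, 0.502, -0.0]
contact_force: [-0.5, 0.1, -2.1]
grip_width: 13.8
grip_force: 45.0
```

{"api": "jog_arm", "payload": {
  "increments": [0, 0, 0.1, 0, 1, 0, 0, 0, 0, 1, 0, 0, 0, 0, 1]
}}

```text
time: 9.1
position: [506.9, 22.1, 142.5]
orientation: [-0.0, 0.865, 0.502, -0.0]
contact_force: [0.7, 0.4, -3.0]
grip_width: 13.5
grip_force: 45.0
```

{"api": "jog_arm", "payload": {
  "increments": [0, 0, 0.1, 0, 1, 0, 0, 0, 0, 1, 0, 0, 0, 0, 1]
}}

```text
time: 9.35
position: [506.8, 22.0, 141.5]
orientation: [-0.0, 0.865, 0.502, -0.0]
contact_force: [-0.6, 0.0, -3.1]
grip_width: 13.8
grip_force: 45.0
```

{"api": "jog_arm", "payload": {
  "increments": [0, 0, 0.1, 0, 1, 0, 0, 0, 0, 1, 0, 0, 0, 0, 1]
}}

```text
time: 9.6
position: [506.8, 22.1, 140.5]
orientation: [-0.0, 0.865, 0.502, -0.0]
contact_force: [-1.2, -0.9, -3.0]
grip_width: 13.6
grip_force: 45.0
```

{"api": "jog_arm", "payload": {
  "increments": [0, 0, 0.1, 0, 1, 0, 0, 0.1, 0, 1, 0, 0, 0, 0, 1, 0, 0, 0, 0, 1]
}}

```text
time: 9.93
position: [506.8, 22.1, 138.4]
orientation: [-0.0, 0.865, 0.502, -0.0]
contact_force: [-0.5, -0.7, -3.1]
grip_width: 13.4
grip_force: 45.0
```

{"api": "jog_arm", "payload": {
  "increments": [0, 0, 0.1, 0, 1, 0, 0, 0.1, 0, 1, 0, 0, 0, 0, 1, 0, 0, 0, 0, 1]
}}

```text
time: 10.27
position: [506.8, 22.0, 136.4]
orientation: [-0.0, 0.865, 0.502, -0.0]
contact_force: [-1.6, -1.0, -2.6]
grip_width: 13.6
grip_force: 45.0
```

{"api": "jog_arm", "payload": {
  "increments": [0, 0, 0.1, 0, 1, 0, 0, 0.05, 0, 1, 0, 0, 0, 0, 1, 0, 0, 0, 0, 1]
}}

```text
time: 10.6
position: [506.8, 22.0, 135.0]
orientation: [-0.0, 0.865, 0.502, -0.0]
contact_force: [-1.7, -0.8, -1.9]
grip_width: 13.5
grip_force: 45.0
```

{"api": "jog_arm", "payload": {
  "increments": [0, 0, 0.05, 0, 1, 0, 0, 0.05, 0, 1, 0, 0, 0, 0, 1, 0, 0, 0, 0, 1]
}}

```text
time: 10.93
position: [506.9, 22.0, 134.0]
orientation: [-0.0, 0.865, 0.502, -0.0]
contact_force: [-2.7, -0.8, -1.0]
grip_width: 13.9
grip_force: 45.0
```

{"api": "jog_arm", "payload": {
  "increments": [0, 0, 0.05, 0, 1, 0, 0, 0, 0, 1, 0, 0, 0, 0, 1]
}}

```text
time: 11.18
position: [506.9, 22.0, 133.6]
orientation: [-0.0, 0.865, 0.502, -0.0]
contact_force: [-3.2, -0.9, -0.8]
grip_width: 13.4
grip_force: 45.0
```

{"api": "jog_arm", "payload": {
  "increments": [-0.02, -0.04, 0.05, 0, 1, 0, 0, 0, 0, 1, 0, 0, 0, 0, 1]
}}

```text
time: 11.43
position: [506.8, 22.0, 133.5]
orientation: [0.0, 0.865, 0.502, 0.0]
contact_force: [-3.2, -0.6, -0.1]
grip_width: 13.7
grip_force: 45.0
```

{"api": "jog_arm", "payload": {
  "increments": [0, 0, 0.05, 0, 1, 0, 0, 0, 0, 1, 0, 0, 0, 0, 1]
}}

```text
time: 11.68
position: [506.9, 22.0, 133.5]
orientation: [0.0, 0.865, 0.502, 0.0]
contact_force: [-3.5, -1.4, 5.5]
grip_width: 13.6
grip_force: 45.0
```

{"api": "jog_arm", "payload": {
  "increments": [0, 0, 0.05, 0, 1, 0, 0, 0, 0, 1, 0, 0, 0, 0, 1]
}}

```text
time: 11.93
position: [507.0, 21.9, 133.4]
orientation: [0.0, 0.865, 0.502, 0.0]
contact_force: [-4.9, -2.2, 7.7]
grip_width: 13.6
grip_force: 45.0
```

The head is seated, since z stops at 133.5 with the force rising. I'll ease off slightly and start turning clockwise.

{"api": "jog_arm", "payload": {
  "increments": [-0.03, -0.06, -0.04, 0, 1, 0, 0, 0, 0, 1, 0, 0, 0, 0.04, 1, 0, 0, 0, 0.04, 1, 0, 0, 0, 0.04, 1, 0, 0, 0, 0, 1, 0, 0, 0, 0, 1],
  "squeeze": 60
}}

```text
time: 12.52
position: [506.5, 22.1, 133.5]
orientation: [0.0, 0.894, 0.449, 0.001]
contact_force: [-3.2, -1.8, 5.9]
grip_width: 13.5
grip_force: 60.0
```

```bash
cat > s.py <<'E'
from h import *
s=sense(); print('F',np.round(s['contact_force'],1),'M',np.round(s['ft_torque'],2)); togo(506.5,22,133.5,0.3)
E
python3 s.py
```

```text
F [-3.2 -1.8  5.9] M [-0.12  0.66  0.07]
pos [506.5  22.1 133.5] yaw 0.9309 -> tx,ty,tz cm [-0.011  0.002 -0.004] spin 0.6309 t 12.5167
```

{"api": "jog_arm", "payload": {
  "increments": [0, 0, 0, 0.04, 1, 0, 0, 0, 0.04, 1, 0, 0, 0, 0.04, 1, 0, 0, 0, 0.04, 1, 0, 0, 0, 0, 1]
}}

```text
time: 12.93
position: [506.5, 22.2, 133.4]
orientation: [0.0, 0.927, 0.375, 0.001]
contact_force: [-2.9, -0.5, 6.2]
grip_width: 13.2
grip_force: 60.0
```

```bash
python3 s.py
```

```text
F [-2.9 -0.5  6.2] M [-0.11  0.69  0.1 ]
pos [506.5  22.2 133.4] yaw 0.7695 -> tx,ty,tz cm [-0.011  0.011 -0.006] spin 0.4695 t 12.9333
```

{"api": "jog_arm", "payload": {
  "increments": [0, 0, 0, 0.04, 1, 0, 0, 0, 0.04, 1, 0, 0, 0, 0.04, 1, 0, 0, 0, 0, 1]
}}

```text
time: 13.27
position: [506.5, 22.2, 133.5]
orientation: [0.0, 0.948, 0.319, 0.001]
contact_force: [-3.6, -0.3, 7.0]
grip_width: 13.8
grip_force: 60.0
```

```bash
python3 s.py
```

```text
F [-3.6 -0.3  7. ] M [-0.02  0.77  0.16]
pos [506.5  22.2 133.5] yaw 0.6495 -> tx,ty,tz cm [-0.014  0.017 -0.003] spin 0.3495 t 13.2667
```

{"api": "jog_arm", "payload": {
  "increments": [0, 0, 0, 0.04, 1, 0, 0, 0, 0.04, 1, 0, 0, 0, 0, 1]
}}

```text
time: 13.52
position: [506.5, 22.2, 133.4]
orientation: [0.0, 0.96, 0.281, 0.001]
contact_force: [-2.6, -0.6, 6.4]
grip_width: 13.7
grip_force: 60.0
```

```bash
python3 s.py
```

```text
F [-2.6 -0.6  6.4] M [-0.    0.71  0.12]
pos [506.5  22.2 133.4] yaw 0.5695 -> tx,ty,tz cm [-0.011  0.019 -0.005] spin 0.2695 t 13.5167
```

{"api": "jog_arm", "payload": {
  "increments": [0, 0, 0, 0.04, 1, 0, 0, 0, 0, 1]
}}

```text
time: 13.68
position: [506.5, 22.2, 133.5]
orientation: [0.0, 0.965, 0.262, 0.001]
contact_force: [-3.4, -0.7, 6.0]
grip_width: 13.6
grip_force: 60.0
```

```bash
python3 s.py
```

```text
F [-3.4 -0.7  6. ] M [-0.02  0.75  0.11]
pos [506.5  22.2 133.5] yaw 0.5296 -> tx,ty,tz cm [-0.012  0.02  -0.003] spin 0.2296 t 13.6833
```

{"api": "jog_arm", "payload": {
  "increments": [0, 0, 0, 0.04, 1, 0, 0, 0, 0, 1]
}}

```text
time: 13.85
position: [506.5, 22.3, 133.4]
orientation: [0.0, 0.97, 0.242, 0.001]
contact_force: [-2.8, 0.4, 6.4]
grip_width: 13.8
grip_force: 60.0
```

```bash
python3 s.py
python3 - <<'E'
from h import *
s,_=capture('side')
cv2.imwrite('pics/turn1.png',cv2.resize(s[170:260,280:370],(600,600),interpolation=cv2.INTER_CUBIC))
E
```

```text
F [-2.8  0.4  6.4] M [-0.02  0.7   0.12]
pos [506.5  22.3 133.4] yaw 0.4897 -> tx,ty,tz cm [-0.01   0.028 -0.006] spin 0.1897 t 13.85
```

View pics/turn1.png

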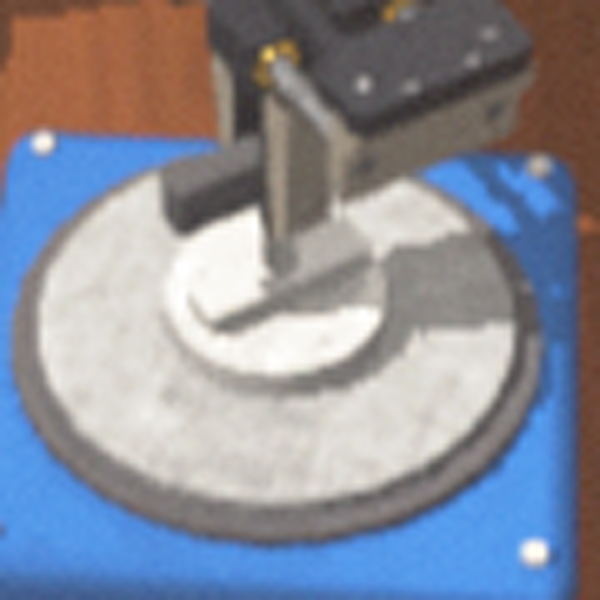

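The head lies flush on the ring, the bar has turned with the tool, and no empty holes show. I'll keep turning towards the stop and watch the torque.

{"api": "jog_arm", "payload": {
  "increments": [0, 0, 0, 0.03, 1, 0, 0, 0, 0, 1]
}}

```text
time: 14.07
position: [506.5, 22.3, 133.4]
orientation: [0.0, 0.974, 0.228, 0.001]
contact_force: [-3.4, 0.4, 6.5]
grip_width: 13.1
grip_force: 60.0
```

```bash
python3 s.py
```

```text
F [-3.4  0.4  6.5] M [0.   0.78 0.12]
pos [506.5  22.3 133.4] yaw 0.46 -> tx,ty,tz cm [-0.011  0.028 -0.006] spin 0.16 t 14.0667
```

{"api": "jog_arm", "payload": {
  "increments": [0, 0, 0, 0.03, 1, 0, 0, 0, 0, 1]
}}

```text
time: 14.23
position: [506.4, 22.3, 133.4]
orientation: [0.0, 0.977, 0.214, 0.001]
contact_force: [-3.6, -0.2, 6.8]
grip_width: 13.5
grip_force: 60.0
```

```bash
python3 s.py
```

```text
F [-3.6 -0.2  6.8] M [-0.01  0.78  0.45]
pos [506.4  22.3 133.4] yaw 0.4306 -> tx,ty,tz cm [-0.006  0.031 -0.005] spin 0.1306 t 14.2333
```

{"api": "jog_arm", "payload": {
  "increments": [0, 0, 0, 0.03, 1, 0, 0, 0, 0, 1]
}}

```text
time: 14.4
position: [506.4, 22.3, 133.5]
orientation: [0.0, 0.98, 0.2, 0.001]
contact_force: [-4.8, -0.0, 7.0]
grip_width: 13.7
grip_force: 60.4
```

```bash
python3 s.py
```

```text
F [-4.8 -0.   7. ] M [0.04 0.64 0.84]
pos [506.4  22.3 133.5] yaw 0.4018 -> tx,ty,tz cm [-0.005  0.028 -0.005] spin 0.1018 t 14.4
```

The torque jumped from 0.12 to 0.84 N m, so the ring is at its stop. I'll hold there, ease back and lift out.

{"api": "jog_arm", "payload": {
  "increments": [0, 0, 0, 0, 1, 0, 0, 0, 0, 1, 0, 0, 0, 0, 1, 0, 0, 0, 0, 1]
}}

```text
time: 14.73
position: [506.4, 22.3, 133.5]
orientation: [0.0, 0.98, 0.2, 0.001]
contact_force: [-3.7, -0.7, 6.2]
grip_width: 13.5
grip_force: 60.4
```

```bash
python3 s.py
```

```text
F [-3.7 -0.7  6.2] M [0.04 0.61 0.85]
pos [506.4  22.3 133.5] yaw 0.403 -> tx,ty,tz cm [-0.004  0.027 -0.004] spin 0.103 t 14.7333
```

{"api": "jog_arm", "payload": {
  "increments": [0, 0, 0, -0.03, 1, 0, 0, 0, -0.03, 1, 0, 0, 0, 0, 1, 0, 0, 0, 0, 1]
}}

```text
time: 15.07
position: [506.6, 22.2, 133.5]
orientation: [0.0, 0.974, 0.228, 0.001]
contact_force: [-2.2, -0.3, 7.0]
grip_width: 13.8
grip_force: 60.0
```

```bash
python3 s.py
```

```text
F [-2.2 -0.3  7. ] M [-0.08  0.65  0.09]
pos [506.6  22.2 133.5] yaw 0.4609 -> tx,ty,tz cm [-0.015  0.016 -0.003] spin 0.1609 t 15.0667
```

{"api": "jog_arm", "payload": {
  "increments": [0, 0, -0.2, 0, 1, 0, 0, -0.3, 0, 1, 0, 0, -0.3, 0, 1, 0, 0, -0.3, 0, 1, 0, 0, -0.5, 0, 1, 0, 0, -1.5, 0, 1, 0, 0, -1.5, 0, 1, 0, 0, -1.5, 0, 1, 0, 0, 0, 0, 1]
}}

```text
time: 15.82
position: [508.0, 21.8, 197.1]
orientation: [0.001, 0.974, 0.228, 0.003]
contact_force: [0.5, 0.4, -1.2]
grip_width: 13.4
grip_force: 60.0
```

{"api": "jog_arm", "payload": {
  "increments": [0, 0, 0, -0.12, 1, 0, 0, 0, -0.12, 1, 0, 0, 0, -0.12, 1, 0, 0, 0, -0.12, 1, 0, 0, 0, -0.12, 1, 0, 0, 0, -0.12, 1, 0, 0, 0, -0.12, 1, 0, 0, 0, -0.075, 1, 0, 0, 0, 0, 1]
}}

```text
time: 16.57
position: [505.5, 22.2, 192.7]
orientation: [-0.0, 0.772, 0.636, -0.0]
contact_force: [-0.7, -1.4, -1.9]
grip_width: 13.6
grip_force: 60.0
```

Run:
```python
from h import *
togo(526.6,291.5,194,1.376); print(sense()['contact_force'])
```

```text
pos [505.5  22.2 192.7] yaw 1.3775 -> tx,ty,tz cm [26.832 -3.097 -0.134] spin 0.0015 t 16.5667
[-0.70886248 -1.43023446 -1.86188465]
```

{"api": "jog_arm", "payload": {
  "increments": [3.35, -0.387, 0, 0, 1, 3.35, -0.387, 0, 0, 1, 3.35, -0.387, 0, 0, 1, 3.35, -0.387, 0, 0, 1, 3.35, -0.387, 0, 0, 1, 3.35, -0.387, 0, 0, 1, 3.35, -0.387, 0, 0, 1, 3.35, -0.387, 0, 0, 1, 0, 0, 0, 0, 1, 0, 0, 0, 0, 1]
}}

```text
time: 17.4
position: [526.8, 292.3, 192.5]
orientation: [-0.0, 0.772, 0.635, -0.001]
contact_force: [0.6, -1.0, -2.0]
grip_width: 13.6
grip_force: 60.0
```

{"api": "jog_arm", "payload": {
  "increments": [0, 0, 2.5, 0, 1, 0, 0, 2.5, 0, 1, 0, 0, 2.5, 0, 1, 0, 0, 1.5, 0, 1, 0, 0, 0.5, 0, 1, 0, 0, 0, 0, 1, 0, 0, 0, 0, 1]
}}

```text
time: 17.98
position: [528.0, 290.5, 99.3]
orientation: [0.0, 0.773, 0.634, 0.0]
contact_force: [0.4, 0.4, -1.8]
grip_width: 13.6
grip_force: 60.0
```

Run:
```python
from h import *
togo(526.6,291.5,72,1.376); print(sense()['contact_force'])
s,D=capture('side')
print(place_of('side','spanner_prong_a'), place_of('side','rest_slot')[0])
cv2.imwrite('pics/back.png',cv2.resize(s[100:190,280:370],(600,600),interpolation=cv2.INTER_CUBIC))
```

```text
pos [528.  290.5  99.3] yaw 1.3743 -> tx,ty,tz cm [ 0.072 -0.16   2.728] spin -0.0017 t 17.9833
[ 0.37290478  0.35988121 -1.76846654]
[{'at': [321.9, 148.4], 'confidence': 0.77}, {'at': [321.0, 158.3], 'confidence': 0.72}] {'at': [287.1, 130.2], 'confidence': 0.91}
```

View pics/back.png

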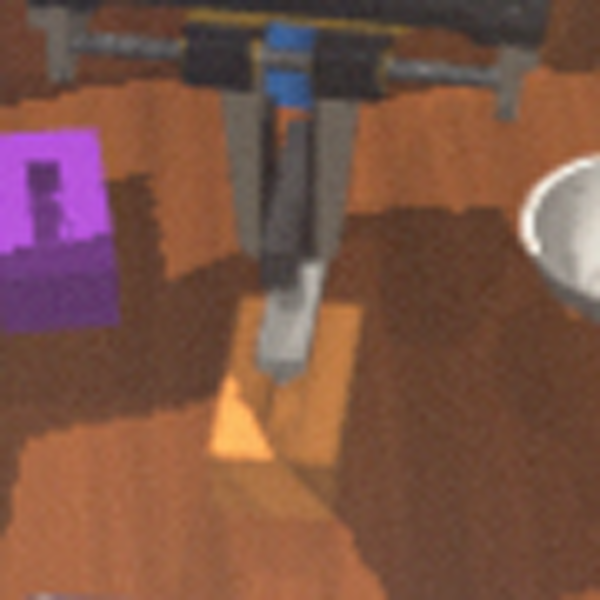

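The spanner hangs upright above its own slot. I'll correct the 1.6 mm offset and lower it gently.

{"api": "jog_arm", "payload": {
  "increments": [0.07, -0.15, 0.5, 0, 1, 0, 0, 0.5, 0, 1, 0, 0, 0, 0, 1, 0, 0, 0, 0, 1]
}}

```text
time: 18.47
position: [525.5, 291.9, 87.9]
orientation: [-0.0, 0.773, 0.635, -0.001]
contact_force: [0.4, 0.4, -1.7]
grip_width: 13.8
grip_force: 60.0
```

Run:
```python
from h import *
togo(526.6,291.5,72,1.376); print(sense()['contact_force'])
```

```text
pos [525.5 291.9  87.9] yaw 1.3759 -> tx,ty,tz cm [-0.022  0.113  1.592] spin -0.0001 t 18.4667
[ 0.39649543  0.36565455 -1.74655634]
```

{"api": "jog_arm", "payload": {
  "increments": [0, 0, 0.3, 0, 1, 0, 0, 0.3, 0, 1, 0, 0, 0.2, 0, 1, 0, 0, 0.2, 0, 1, 0, 0, 0.2, 0, 1, 0, 0, 0, 0, 1, 0, 0, 0, 0, 1]
}}

```text
time: 19.05
position: [526.0, 292.0, 76.3]
orientation: [-0.0, 0.773, 0.635, -0.0]
contact_force: [-1.0, -0.9, -2.2]
grip_width: 13.4
grip_force: 60.0
```

{"api": "jog_arm", "payload": {
  "increments": [0, 0.05, 0.15, 0, 1, 0, 0, 0.1, 0, 1, 0, 0, 0, 0, 1, 0, 0, 0, 0, 1]
}}

```text
time: 19.38
position: [526.5, 291.9, 73.9]
orientation: [-0.0, 0.773, 0.635, -0.0]
contact_force: [0.3, -0.5, -2.6]
grip_width: 13.7
grip_force: 60.0
```

{"api": "jog_arm", "payload": {
  "increments": [0, 0, 0.1, 0, 1, 0, 0, 0.05, 0, 1, 0, 0, 0, 0, 1, 0, 0, 0, 0, 1]
}}

```text
time: 19.72
position: [526.5, 291.9, 72.5]
orientation: [-0.0, 0.773, 0.635, -0.0]
contact_force: [-0.4, -0.4, -2.6]
grip_width: 13.6
grip_force: 60.0
```

{"api": "jog_arm", "payload": {
  "increments": [0, 0, 0.05, 0, 1, 0, 0, 0, 0, 1, 0, 0, 0, 0, 1]
}}

```text
time: 19.97
position: [526.5, 291.9, 72.0]
orientation: [-0.0, 0.773, 0.635, -0.0]
contact_force: [0.3, -0.1, -2.2]
grip_width: 13.8
grip_force: 60.0
```

{"api": "jog_arm", "payload": {
  "increments": [0, 0, 0.05, 0, 1, 0, 0, 0, 0, 1, 0, 0, 0, 0, 1]
}}

```text
time: 20.22
position: [526.6, 292.0, 71.6]
orientation: [0.0, 0.773, 0.635, 0.0]
contact_force: [0.9, 0.6, -1.8]
grip_width: 13.6
grip_force: 60.0
```

{"api": "jog_arm", "payload": {
  "increments": [0, 0, 0.05, 0, 1, 0, 0, 0, 0, 1, 0, 0, 0, 0, 1]
}}

```text
time: 20.47
position: [526.8, 291.9, 71.5]
orientation: [0.0, 0.773, 0.635, 0.0]
contact_force: [-1.6, -0.8, 1.9]
grip_width: 13.6
grip_force: 60.0
```

The head is on the rest, so I release slowly and retreat upward.

{"api": "jog_arm", "payload": {
  "increments": [0, 0, 0, 0, 0.5, 0, 0, 0, 0, 0.3, 0, 0, 0, 0, 0, 0, 0, 0, 0, -0.3, 0, 0, 0, 0, -0.3, 0, 0, 0, 0, -0.3, 0, 0, 0, 0, -0.3, 0, 0, 0, 0, -0.3],
  "squeeze": 10
}}

```text
time: 21.13
position: [526.6, 291.9, 71.0]
orientation: [-0.0, 0.773, 0.635, 0.0]
contact_force: [-0.1, -0.7, -0.0]
grip_width: 59.8
grip_force: 0.0
```

{"api": "jog_arm", "payload": {
  "increments": [0, 0, -1, 0, -0.3, 0, 0, -2, 0, -0.3, 0, 0, -3, 0, -0.3, 0, 0, -3, 0, -0.3, 0, 0, -3, 0, -0.3, 0, 0, -3, 0, -0.3, 0, 0, 0, 0, -0.3, 0, 0, 0, 0, -0.3]
}}

```text
time: 21.8
position: [528.0, 292.4, 224.4]
orientation: [0.001, 0.773, 0.635, 0.003]
contact_force: [0.2, -0.9, -0.6]
grip_width: 59.5
grip_force: 0.0
```

Run:
```python
from h import *
s,D=capture('side'); t,_=capture('top'); print(place_of('side','spanner_prong_a'))
Q=cloud('side',D); n=(abs(Q[...,0]-527)<40)&(abs(Q[...,1]-291)<55)
print('bar',fit(Q[n&(Q[...,2]>82)&(Q[...,2]<115)]))
R=lambda i,x,y,w,h:cv2.resize(i[y:y+h,x:x+w],(400,600),interpolation=cv2.INTER_CUBIC)
cv2.imwrite('pics/end.png',np.hstack([R(s,290,110,60,90),R(s,290,165,80,120)]))
```

```text
[{'at': [320.2, 167.6], 'confidence': 0.64}, {'at': [321.3, 159.2], 'confidence': 0.62}]
bar (array([527. , 289.3]), array([86.4, 14.2]), 'mean', array([526.6, 283.7,  99. ]), 'long-axis angle', np.float64(1.369), 154)
```

View pics/end.png

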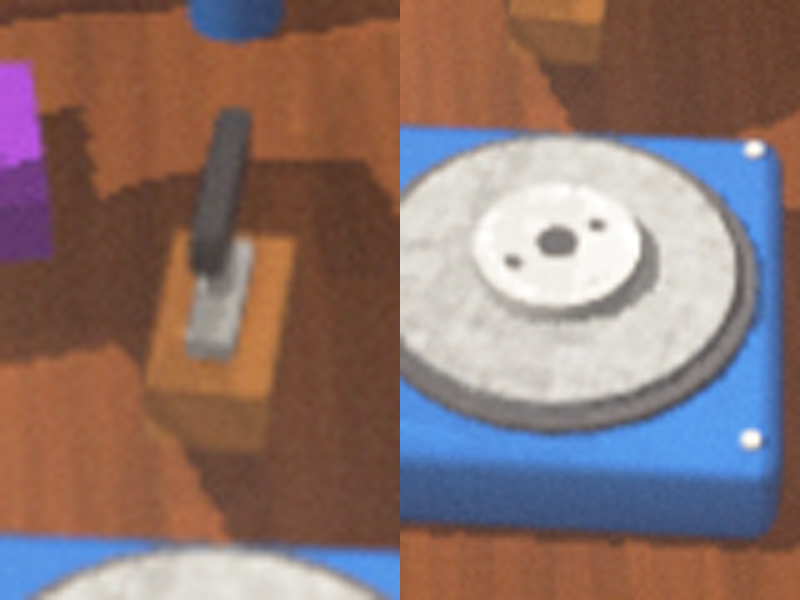

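The spanner stands upright with its head on its own rest. The ring has turned, with its holes now near (312,217) and (329,210) in the side view.

```bash
python3 -c "
from workcell import *
print(job_done())"
```

```text
the job is handed in; nothing more can be done
None
```

I turned the lock ring clockwise with the wide-pronged spanner until it met its stop, stood the spanner back upright in its own rest and released it, then handed the job in; no verdict came back.

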